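Load the vial carrier and hold its cover plate over the screw posts

ROBOT

A 6-joint arm with a two-finger parallel gripper is mounted at the origin on a cart in front of the work surface, level with it; the furniture and walls round the work are solid. World frame = base frame: x ahead of the robot, y to its left, z up, the work surface at z = 0. Lengths are in mm, angles in degrees, forces in N, time in s.
With the tool pointing down it reaches from about 350 to 850 mm from the base axis. Payload 8.1 kg.
Tool frame: the origin (TCP) lies midway between the tips of the shut fingers; the grasp point (between the pads) lies 19 mm behind it (r.grasp_offset is the distance from the TCP to the grasp point, in mm); z points along the fingers, x is the direction in which the jaws open and shut, and the axes are right-handed (so a half turn about z gives the same grasp; the last joint's range is limited). The gripper opens to 85 mm and grips with 20 to 120 N. Pads are 22 mm wide; open, the fingers measure 114 mm over their backs; the gripper's body (76 mm by 85 mm) begins 54 mm behind the grasp point. The pads swing forward as they close: fully open they stand 13 mm farther back than shut.
Start: joints at [71.883, 7.471, 85.268, -0, 87.261, -4.893], TCP at [137.231, 584.1, 231.292] pointing down, gripper open.
Joint ranges: [-169.43, 169.43], [-51.17, 129.36], [1.28, 143.12], [-76.62, 256.62], [0, 156.53], [-152.29, 152.29]. Speed limits (degrees/s): [136.94, 136.94, 159.86, 180, 180, 180].

INTERFACE

Orientations are given as [roll, pitch, yaw] about the fixed x, y, z axes, in that order (R = Rz(yaw) Ry(pitch) Rx(roll)).
In Python, from bench import r, optics, hand_in gives the robot as it stands.
- The arm moves only by the shell command python3 -m pendant 'ROWS' [FORCE]. ROWS is JSON, a list of rows, each a list of 5 numbers: the opening, from 0 (shut) to 1 (fully open), then the shift along the tool's x, y, z in mm, then the turn about the tool's z in degrees. A call has 1 to 10 rows; each row shifts and turns the commanded pose from where the row before left it, along the tool's axes as they then stand; what a row does not reach is not made up. A row lasts 1/10 s, in which the tool goes at most 50 mm and 8.59 degrees, less where a joint would pass 70% of its speed; a pose out of reach is approached as far as the arm can. A call with a gripper value outside its range is refused whole. The fingers move at their own pace and stop on an object; FORCE is the grip in N (left out, the last holds). Time passes only in rows, so rows that do not move let the fingers close. It gives the time, the measured TCP pose, the force and the opening at its end, in the units of the state.
- r.sense(): the state, without advancing time (a new reading comes with each control period).
- optics.snapshot(name): name is "scene" or "top"; returns (picture, depth): 480x640x3 uint8, blue, green, red; 480x640 float32, mm along the optical axis (not along the pixel's ray), 0 where there is no reading.
- optics.camera_params(name): a dict with "camera_matrix" (3x3 intrinsics, pixels), "k1" (the pictures are not rectified: a ray, as slopes to the right and down, at radius r is drawn at 1 + k1 r^2 times it, then the intrinsics apply), "eye" and "orientation" of the camera in the world. Camera axes: x right, y down, z forward; pixel columns grow to the right and rows downward; lengths in mm; the calibration is good to about 2 mm. A picture is of the moment at which its call begins. camera_params takes no time and is no camera call.
- hand_in(): hands the job in, once; it reports no verdict.
Trained networks look in the newest picture that a camera, given by its name, has taken for a name from the list of things; names that differ only in an ending like _2 or _b are one class to them, and where a whole thing is asked for, a point or a joint stands for the part that bears it (a point fixed in the world has none). Each returns a list of dicts, best first, with "score" (0 to 1); they miss things now and then, are a little off and sometimes report something else, mostly with a low value. They report only what shows in the picture. A call takes as long as a camera call. They do not tell look-alikes from the thing itself.
- optics.search_frame(camera, query): "at" ([x, y, z] in mm, in world coordinates, good to about 4 mm: the middle of the surface that is visible of it).
The state is a dict: "time": time; "joint_pos": joint angles; "qd": joint speeds; "joint_efforts": joint torques, N m; "tool_pos": TCP position; "tcp_rot": TCP orientation; "ft_force": force on the tool from outside, world axes, zero at the start; "wrist_torque": the same for the moment, N m; "finger_gap": finger opening in mm.
Only numpy, scipy, OpenCV 4.12 (cv2) and the standard library are available. Lean on these libraries where they do the work, as an engineer would, in place of code of your own. Each camera call takes 0.05 s, during which the arm holds its last target. There are 200 camera calls.

TASK

Finish loading the vial carrier: the well beside the single screw post already holds a vial, so set one spare vial fully down into the middle well and let it go, and only then the other into the last well, keeping all vials upright and leaving the other things on the bench alone. Then pick up the cover plate by its grip bar, turn it so its single-hole end is over the single post, and hold it level and still about a centimetre above the three posts, touching none of them, with all three holes aligned so that a screw could drop straight through each into the thread below. Finish while holding the plate there; do not set it down or let it go.

Things in the scene. Friction and masses are not known exactly. Their poses are not given: they have to be found in the camera images.
- carrier: vial carrier fixed to the bench: aluminium block 60 (x) x 146 (y) x 28 (z) mm, three wells in a row along y, three upright steel screw posts (16 mm diameter, feet 21 mm) with tops 60 mm above the bench: one alone on the centre line at the -y end, two side by side at the +y end. Origin: centre of its underside, z up. One, two, three engraved dots mark wells 1, 2, 3
- well_1 (a point): centre of the floor of well 1 (next to the single post, 30 mm to -y of the carrier's centre), 8 mm above the bench; all wells are 23 mm wide round holes, 20 mm deep from the block's top (28 mm), with a small chamfer; a seated vial stands 25 mm out of the block. This one holds a vial from the start
- well_2 (a point): centre of the floor of well 2, in the middle of the block (x 0, y 0), 8 mm above the bench; to be filled first
- well_3 (a point): centre of the floor of well 3 (next to the pair of posts, 30 mm to +y of the carrier's centre), 8 mm above the bench; to be filled second
- post_1 (a point): centre of the top of the single post, 60 mm above the bench, at x 0, y -60 mm in the carrier's frame; a 6 mm threaded hole opens upward here
- post_2 (a point): centre of the top of a post of the pair, 60 mm above the bench, at x -18, y +60 mm in the carrier's frame; 6 mm threaded hole
- post_3 (a point): centre of the top of the other post of the pair, 60 mm above the bench, at x +18, y +60 mm in the carrier's frame; 6 mm threaded hole
- cover_plate: loose aluminium plate 60 (x) x 146 (y) x 5 mm, about 0.22 kg, lying flat, grip up; three 14 mm through holes patterned like the posts. Origin: centre of its underside, z up; rightly placed, its axes match the carrier's and its origin is above the carrier's. Grip: black bar over the origin, 14 (x) x 60 (y) mm, 26 to 42 mm above the underside, on two 10 mm legs at y -21 and +21 mm, open beneath
- hole_1 (a point): centre of the single hole at the -y end of the plate (x 0, y -60 mm), at the underside; belongs over post_1
- hole_2 (a point): centre of a hole of the pair at the +y end (x -18, y +60 mm), at the underside; belongs over post_2
- hole_3 (a point): centre of the other hole of the pair (x +18, y +60 mm), at the underside; belongs over post_3
- seated_vial: capped glass vial, 20 mm diameter, 45 mm tall, 18 g (mass varies), screw cap 18 mm diameter from 36 mm up; origin at the centre of its underside, z up along the vial; it stands in well 1 already and stays there
- spare_vial_a: capped glass vial, 20 mm diameter, 45 mm tall, 18 g (mass varies), screw cap 18 mm diameter from 36 mm up; origin at the centre of its underside, z up along the vial; stands on the bench; the two spare vials are interchangeable
- spare_vial_b: capped glass vial, 20 mm diameter, 45 mm tall, 18 g (mass varies), screw cap 18 mm diameter from 36 mm up; origin at the centre of its underside, z up along the vial; stands on the bench; the two spare vials are interchangeable
- beaker: glass beaker, 53 mm wide, 65 mm tall, a bystander; origin at the centre of its underside
- wash_bottle: wash bottle, 199 mm tall, a bystander; origin at the centre of its underside
- hex_key: hex key 81x58x4 mm lying on the bench, a bystander
- petri_slide_1: petri dish 55 mm wide, 11 mm high, one of a stack of three, a bystander
- petri_slide_2: petri dish 55 mm wide, 11 mm high, one of a stack of three, a bystander
- petri_slide_3: petri dish 55 mm wide, 11 mm high, one of a stack of three, a bystander
Things that resemble listed ones, but are neither listed nor needed, are in the scene too. What is shaped like the cover_plate but pink is not meant.

How it is judged (in metres and radians):
On the way, in this order (a step that is already met when the one before it is completed fails the run):
1. a spare vial is fully seated and released in well 2 while well 3 is still empty ((((horizontal distance between spare_vial_a and well_2 below 0.004 m and z of spare_vial_a in the frame of well_2 between -0.003 and 0.003 m and angle between spare_vial_a's own z axis and vertical below 0.12 rad) and contact force between the fingers and spare_vial_a below 0.05 N and not (horizontal distance between spare_vial_b and well_3 below 0.004 m and z of spare_vial_b in the frame of well_3 between -0.003 and 0.003 m and angle between spare_vial_b's own z axis and vertical below 0.12 rad)) or ((horizontal distance between spare_vial_b and well_2 below 0.004 m and z of spare_vial_b in the frame of well_2 between -0.003 and 0.003 m and angle between spare_vial_b's own z axis and vertical below 0.12 rad) and contact force between the fingers and spare_vial_b below 0.05 N and not (horizontal distance between spare_vial_a and well_3 below 0.004 m and z of spare_vial_a in the frame of well_3 between -0.003 and 0.003 m and angle between spare_vial_a's own z axis and vertical below 0.12 rad)))), for 0.1 s.
2. the other spare vial is fully seated and released in well 3, with wells 1 and 2 still filled ((((horizontal distance between spare_vial_a and well_2 below 0.004 m and z of spare_vial_a in the frame of well_2 between -0.003 and 0.003 m and angle between spare_vial_a's own z axis and vertical below 0.12 rad) and (horizontal distance between spare_vial_b and well_3 below 0.004 m and z of spare_vial_b in the frame of well_3 between -0.003 and 0.003 m and angle between spare_vial_b's own z axis and vertical below 0.12 rad)) or ((horizontal distance between spare_vial_b and well_2 below 0.004 m and z of spare_vial_b in the frame of well_2 between -0.003 and 0.003 m and angle between spare_vial_b's own z axis and vertical below 0.12 rad) and (horizontal distance between spare_vial_a and well_3 below 0.004 m and z of spare_vial_a in the frame of well_3 between -0.003 and 0.003 m and angle between spare_vial_a's own z axis and vertical below 0.12 rad))) and contact force between the fingers and spare_vial_a below 0.05 N and contact force between the fingers and spare_vial_b below 0.05 N and horizontal distance between seated_vial and well_1 below 0.004 m and z of seated_vial in the frame of well_1 between -0.003 and 0.003 m and angle between seated_vial's own z axis and vertical below 0.12 rad), for 0.1 s.
At the end, for the whole second after the job is handed in: All vials seated in wells 1-3 (3 mm of the floor, 4 mm of centre, tilt under 0.12 rad), not gripped. Cover plate held in the fingers, still, level within 0.08 rad, each hole within 4 mm of its post's axis and 3 to 25 mm above it, touching neither carrier nor vials (all of step 2 and contact force between the fingers and seated_vial below 0.05 N and horizontal distance between hole_1 and post_1 below 0.004 m and z of hole_1 in the frame of post_1 between 0.003 and 0.025 m and horizontal distance between hole_2 and post_2 below 0.004 m and z of hole_2 in the frame of post_2 between 0.003 and 0.025 m and horizontal distance between hole_3 and post_3 below 0.004 m and z of hole_3 in the frame of post_3 between 0.003 and 0.025 m and angle between cover_plate's own z axis and vertical below 0.08 rad and contact force between the fingers and cover_plate above 0.5 N and contact force between cover_plate and carrier below 0.1 N and contact force between cover_plate and seated_vial below 0.1 N and contact force between cover_plate and spare_vial_a below 0.1 N and contact force between cover_plate and spare_vial_b below 0.1 N and linear speed of cover_plate below 0.01 m/s and angular speed of cover_plate below 0.06 rad/s); the arm keeps its last pose, push and grip.
It fails at once if a vial is knocked over (angle between any of seated_vial, spare_vial_a, spare_vial_b's own z axis and vertical above 0.8 rad).
It fails at once if the vial in well 1 is pulled out (z of seated_vial in the frame of well_1 above 0.015 m).
It fails at once if a bystander is moved by more than 40 mm (distance of any of beaker, wash_bottle, hex_key, petri_slide_1, petri_slide_2, petri_slide_3 from where it was at the start of the episode above 0.04 m).
It also fails if it takes over 70 s, if anything falls off the work surface, if the arm or the gripper's body presses on something with over 40 N, if the wrist force passes 120 N, or if a joint passes its speed limit or range.

## Working session

There is one attempt and no reset: what is moved stays moved. The work goes in short steps, Python scripts to look and compute and a shell command to move; the robot and the scene stay as the last step left them, time stands still between calls to the robot, and variables do not carry over. Pictures are saved under pics/ and viewed, about 8 in all and at most 12, crops included, and the job is handed in when it is done.

```bash
ls; mkdir -p pics; python3 - <<'E'
from bench import r, optics
import cv2
print(r.sense(), r.grasp_offset)
for n in ("scene","top"):
    p,d=optics.snapshot(n); cv2.imwrite(f"pics/{n}0.png",p); import numpy as np; np.save(f"pics/{n}0.npy",d)
    print(n,optics.camera_params(n))
    for q in ("carrier","cover_plate","spare_vial_a","seated_vial","post_1","hole_1","beaker","wash_bottle","hex_key","petri_slide_1"):
        print(q,[(np.round(o["at"]).tolist(),round(o["score"],2)) for o in optics.search_frame(n,q)])
E
```

```text
pics
{'time': 0.0, 'joint_pos': array([ 7.18831138e+01,  7.51685325e+00,  8.53292553e+01, -1.11958661e-03,
        8.72617970e+01, -4.89352995e+00]), 'qd': array([ 0.01156243,  0.03560119, -0.03346998, -0.02932461, -0.02790245,
       -0.10157583]), 'joint_efforts': array([-5.37828855e-04, -5.69412482e+01, -5.00538468e+01, -5.27321899e-04,
        1.51724566e-02, -2.31961002e-05]), 'tool_pos': array([137.06588973, 583.56579669, 230.22647359]), 'tcp_rot': array([-1.79991909e+02,  1.07607615e-01,  7.67767058e+01]), 'ft_force': array([ 0.34973538, -0.18641566,  0.26911281]), 'wrist_torque': array([ 0.01104262,  0.02879334, -0.0326279 ]), 'finger_gap': 85.32063802738318} 18.700000000000003
scene {'camera_matrix': array([[509.348737  ,   0.        , 324.74837163],
       [  0.        , 509.348737  , 237.28049056],
       [  0.        ,   0.        ,   1.        ]]), 'k1': -0.10124094549643169, 'eye': array([-501.35250296, -754.76242063,  804.36056704]), 'orientation': array([-120.56772681,    1.00681393,  -58.606853  ])}
carrier [([464.0, -415.0, 28.0], 0.77)]
cover_plate [([752.0, 100.0,
[... 574 characters left out ...]
  [  0.        , 568.79439091, 233.46184553],
       [  0.        ,   0.        ,   1.        ]]), 'k1': -0.1429828017856343, 'eye': array([ 353.26401989,  -86.14868521, 1909.83757766]), 'orientation': array([-173.37329112,    0.41024299,  -88.31512128])}
carrier [([480.0, -414.0, 25.0], 0.71)]
cover_plate [([488.0, -182.0, 7.0], 0.95), ([766.0, 101.0, 4.0], 0.85)]
spare_vial_a []
seated_vial []
post_1 [([486.0, -182.0, 10.0], 0.61), ([483.0, -411.0, 24.0], 0.56)]
hole_1 [([486.0, -185.0, 10.0], 0.8), ([760.0, 99.0, 6.0], 0.61)]
beaker [([480.0, -412.0, 30.0], 0.46), ([464.0, 1.0, 0.0], 0.44)]
wash_bottle [([502.0, 152.0, 126.0], 0.85)]
hex_key []
petri_slide_1 [([451.0, 454.0, 32.0], 0.72)]
```

View pics/scene0.png

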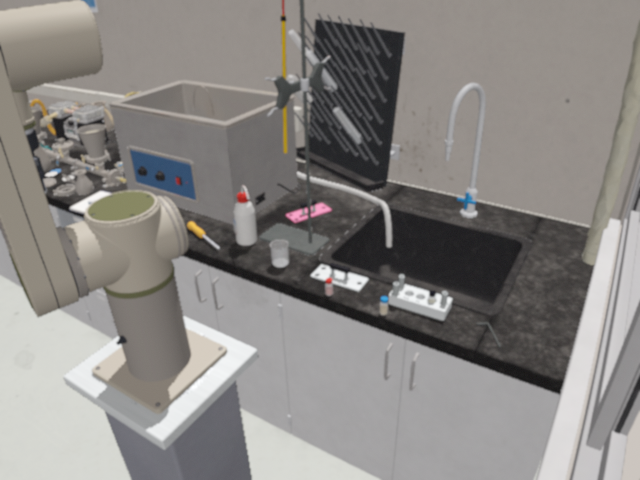

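View pics/top0.png

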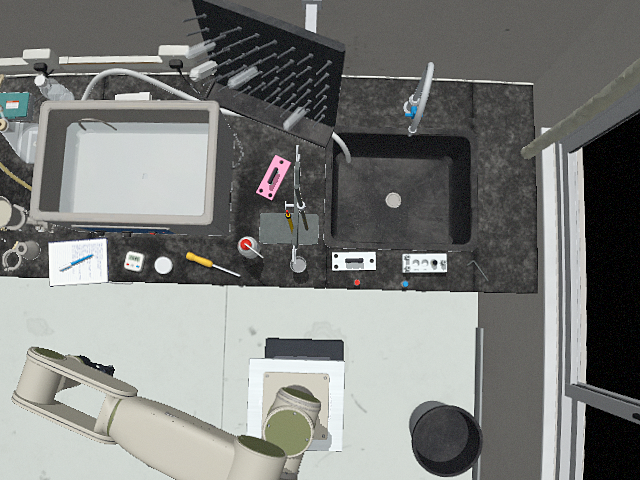

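```bash
cat > h.py <<'E'
import numpy as np, cv2
from scipy.spatial.transform import Rotation as R
from bench import r, optics
def par(n):
    c=optics.camera_params(n); K=np.array(c["camera_matrix"]); return K,np.array([c["k1"],0,0,0.]),R.from_euler("xyz",c["orientation"],degrees=True).as_matrix(),np.array(c["eye"])
def ray(n,uv):
    K,D,Rm,e=par(n); s=cv2.undistortPoints(np.array(uv,float).reshape(-1,1,2),K,D,criteria=(3,50,1e-9)).reshape(-1,2)
    return e,np.c_[s,np.ones(len(s))]@Rm.T
def onz(n,uv,z):
    e,d=ray(n,uv); return e+d*((z-e[2])/d[:,2])[:,None]
def proj(n,X):
    K,D,Rm,e=par(n); c=(np.array(X,float).reshape(-1,3)-e)@Rm
    return cv2.projectPoints(c,np.zeros(3),np.zeros(3),K,D)[0].reshape(-1,2)
def cloud(n,d):
    v,u=np.mgrid[:480,:640]; e,dr=ray(n,np.c_[u.ravel(),v.ravel()]); return (e+dr*d.reshape(-1,1)).reshape(480,640,3)
def crop(p,x,y,w,h,k): return cv2.resize(p[y:y+h,x:x+w],None,fx=k,fy=k,interpolation=cv2.INTER_CUBIC)
E
python3 - <<'E'
from h import *
d=np.load("pics/top0.npy"); P=cloud("top",d)
m=(d>0)&(P[...,2]>60)&(P[...,0]>330)&(P[...,0]<700)&(P[...,1]>-600)&(P[...,1]<500)
Q=P[m]
for lo in range(-600,500,40):
  for xl in range(330,700,60):
    s=Q[(Q[:,1]>=lo)&(Q[:,1]<lo+40)&(Q[:,0]>=xl)&(Q[:,0]<xl+60)]
    if len(s)>1: print(lo,xl,len(s),s[:,2].min().round(),s[:,2].max().round())
t=cv2.imread("pics/top0.png"); s=cv2.imread("pics/scene0.png")
a=crop(t,325,240,130,55,6); b=crop(s,300,255,160,70,5)[:, :780]
cv2.imwrite("pics/c1.png",np.vstack([cv2.resize(a,(780,330)),b[:270]]) if 0 else np.vstack([a[:250],b[:340,:780]]))
E
```

```text
Traceback (most recent call last):
  File "h.py", line 15, in cloud
    v,u=np.mgrid[:480,:640]; e,dr=ray(n,np.c_[u.ravel(),v.ravel()]); return (e+dr*d.reshape(-1,1)).reshape(480,640,3)
                                  ~~~^^^^^^^^^^^^^^^^^^^^^^^^^^^^^^
  File "h.py", line 7, in ray
    K,D,Rm,e=par(n); s=cv2.undistortPoints(np.array(uv,float).reshape(-1,1,2),K,D,criteria=(3,50,1e-9)).reshape(-1,2)
                       ~~~~~~~~~~~~~~~~~~~^^^^^^^^^^^^^^^^^^^^^^^^^^^^^^^^^^^^^^^^^^^^^^^^^^^^^^^^^^^^^
cv2.error: OpenCV(4.12.0) :-1: error: (-5:Bad argument) in function 'undistortPoints'
> Overload resolution failed:
>  - undistortPoints() got an unexpected keyword argument 'criteria'
>  - undistortPoints() got an unexpected keyword argument 'criteria'
```

```bash
sed -i 's/cv2.undistortPoints(\(.*\),K,D,criteria=(3,50,1e-9))/cv2.undistortPointsIter(\1,K,D,None,None,(3,50,1e-9))/' h.py
python3 - <<'E'
from h import *
d=np.load("pics/top0.npy"); P=cloud("top",d)
m=(d>0)&(P[...,2]>60)&(P[...,0]>330)&(P[...,0]<700)&(P[...,1]>-600)&(P[...,1]<500)
Q=P[m]
for lo in range(-600,500,40):
  for xl in range(330,700,60):
    s=Q[(Q[:,1]>=lo)&(Q[:,1]<lo+40)&(Q[:,0]>=xl)&(Q[:,0]<xl+60)]
    if len(s)>1: print(lo,xl,len(s),s[:,2].min().round(),s[:,2].max().round())
t=cv2.imread("pics/top0.png"); s=cv2.imread("pics/scene0.png")
a=crop(t,325,240,130,55,6); b=crop(s,300,260,156,65,5)
cv2.imwrite("pics/c1.png",np.vstack([a[:270],b]))
E
```

```text
-480 450 11 61.0 72.0
-400 450 8 62.0 68.0
-360 450 10 60.0 69.0
-40 390 18 61.0 538.0
-40 450 134 60.0 533.0
-40 510 176 474.0 701.0
-40 570 288 60.0 732.0
-40 630 135 446.0 529.0
-40 690 15 457.0 528.0
0 390 5 64.0 74.0
0 450 9 63.0 74.0
0 510 28 460.0 704.0
0 570 29 481.0 495.0
80 450 12 172.0 197.0
120 450 94 61.0 210.0
120 510 99 69.0 194.0
160 450 74 62.0 169.0
160 510 69 101.0 186.0
200 510 83 68.0 357.0
200 570 307 61.0 358.0
200 630 347 61.0 359.0
200 690 59 67.0 355.0
240 510 226 60.0 357.0
240 570 198 65.0 356.0
240 630 155 73.0 361.0
240 690 25 61.0 359.0
280 510 212 60.0 356.0
280 570 161 210.0 355.0
280 630 213 208.0 231.0
280 690 33 213.0 232.0
320 510 211 62.0 358.0
320 570 172 210.0 356.0
320 630 247 207.0 229.0
320 690 42 212.0 225.0
360 510 227 62.0 357.0
360 570 176 209.0 354.0
360 630 244 207.0 232.0
360 690 40 209.0 229.0
400 510 230 60.0 356.0
400 570 175 206.0 354.0
400 630 247 207.0 230.0
400 690 42 210.0 228.0
440 510 242 63.0 357.0
440 570 175 207.0 357.0
440 630 242 207.0 229.0
440 690 37 208.0 228.0
480 510 97 73.0 357.0
480 570 90 211.0 353.0
480 630 118 208.0 229.0
480 690 22 215.0 227.0
```

View pics/c1.png

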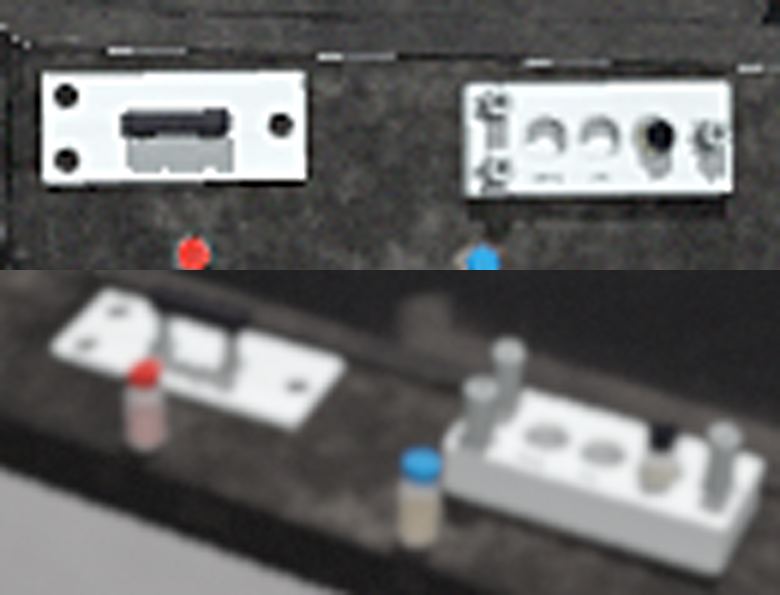

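```bash
cat > m.py <<'E'
from h import *
from scipy.optimize import least_squares
def rect(n,img,z,c0,sz=(60,146),thr=150,view=70):
    # white blob near world point c0 at plane z -> min area rectangle there
    c=proj(n,[[*c0,z]])[0]; k=4; w=view
    x,y=int(c[0]-w/2),int(c[1]-w/2)
    g=cv2.resize(cv2.cvtColor(img,6)[y:y+w,x:x+w],None,fx=k,fy=k,interpolation=cv2.INTER_CUBIC)
    b=(g>thr).astype(np.uint8); cs,_=cv2.findContours(b,0,cv2.CHAIN_APPROX_NONE)
    q=max(cs,key=cv2.contourArea).reshape(-1,2)
    uv=(q+.5)/k-.5+[x,y]
    W=onz(n,uv,z)[:,:2].astype(np.float32); (cx,cy),(a,bb),th=cv2.minAreaRect(W)
    if a>bb: a,bb,th=bb,a,th-90
    return np.round([cx,cy,a,bb,(th+90)%180-90],2)
def blob(n,img,lo,hi,c0,z,w=24):
    c=proj(n,[[*c0,z]])[0]; x,y=np.round(c-w/2).astype(int)
    s=cv2.cvtColor(img,cv2.COLOR_BGR2HSV)[y:y+w,x:x+w].astype(int)
    m=(s[...,0]>=lo)&(s[...,0]<=hi)|((s[...,0]+180>=lo)&(s[...,0]+180<=hi)); wt=m*np.clip(s[...,1]-110,0,None)
    v,u=np.mgrid[:w,:w]; return np.array([(u*wt).sum(),(v*wt).sum()])/max(wt.sum(),1)+[x,y], wt.sum()
def tri(ut,us):
    e1,d1=ray("top",ut); e2,d2=ray("scene",us); A=np.c_[d1[0],-d2[0]]; t=np.linalg.lstsq(A,e2-e1,rcond=None)[0]
    p,q=e1+d1[0]*t[0],e2+d2[0]*t[1]; return (p+q)/2,np.linalg.norm(p-q)
E
python3 - <<'E'
from m import *
d=np.load("pics/top0.npy"); P=cloud("top",d); t=cv2.imread("pics/top0.png"); s=cv2.imread("pics/scene0.png")
m=(d>0)&(P[...,2]>220)&(P[...,1]>-150)&(P[...,1]<150)&(P[...,0]>300)&(P[...,0]<700)
Q=P[m]; Q=Q[np.argsort(Q[:,0])]; print(Q[:12].round(),Q[:,1].min(),Q[:,1].max())
for thr in (120,150,180):
  print("plate",rect("top",t,5,(488,-182),thr=thr),rect("scene",s,5,(488,-182),thr=thr)); print("car",rect("top",t,28,(480,-414),thr=thr,view=62))
for nm,lo,hi,c in (("red",170,190,(405,-198)),("blue",95,115,(402,-350))):
  a,wa=blob("top",t,lo,hi,c,42); b,wb=blob("scene",s,lo,hi,c,42)
  print(nm,a,wa,b,wb,tri(a,b),onz("top",a,45),onz("scene",b,41))
for n in("top","scene"): print(n,proj(n,[[480,-414,28],[480,-444,53],[480,-474,60],[498,-354,60],[462,-354,60]]).round(1).tolist())
E
```

```text
[[444. -12. 534.]
 [444.  -7. 530.]
 [444.  -9. 529.]
 [445. -10. 444.]
 [445.  -7. 439.]
 [446.  -7. 531.]
 [446.  -9. 530.]
 [447. -11. 525.]
 [447.  -7. 440.]
 [447.  -9. 442.]
 [448.  -7. 538.]
 [449.  -9. 530.]] -31.601242628012507 18.74254660505673
plate [ 485.63 -182.37   63.12  148.47    1.97] [ 460.99 -182.55  122.12  155.27    2.09]
car [ 484.39 -416.99   63.63  150.69    1.85]
plate [ 485.28 -182.66   62.28  147.41    2.02] [ 484.94 -181.57   70.33  152.58    2.07]
car [ 484.21 -416.98   62.36  149.11    2.17]
plate [ 485.75 -182.3    60.76  147.14    2.48] [ 486.56 -214.84   65.44   83.17    2.18]
car [ 484.3  -417.32   60.92  148.07    2.14]
red [356.71966794 281.9916986 ] 1566 [328.34633682 280.56327307] 1051 (array([ 412.96381684, -192.54843836,   40.78559415]), np.float64(1.0061555869969911)) [[ 413.11234352 -192.72428067   45.        ]] [[ 412.3852083  -192.31574379   41.        ]]
blue [405.01228632 283.66933761] 1872 [383.77034121 298.64041995] 2286 (array([ 411.61385359, -351.07188674,   43.85679431]), np.float64(0.9978328789964979)) [[ 411.82687309 -351.34722374   45.        ]] [[ 414.71299757 -349.1622898    41.        ]]
top [[423.3, 263.7], [433.7, 263.5], [443.2, 263.6], [406.9, 257.1], [406.7, 268.2]]
scene [[418.3, 296.8], [430.5, 292.3], [442.4, 293.7], [400.1, 275.9], [394.1, 283.1]]
```

```bash
cat > rows.py <<'E'
import numpy as np
def rows(psi,dw,n,turn=0):
    for i in range(n):
        a=np.radians(psi-turn*i); x,y,z=np.array(dw)/n
        print([round(float(v),1) for v in (np.cos(a)*x+np.sin(a)*y, np.sin(a)*x-np.cos(a)*y,-z,turn)],end=",")
    print()
E
python3 -c "
from rows import *
rows(76.8,(195,-424,0),10,7.4)
rows(2.5,(40,-180,0),4);rows(2.5,(40,-172.5,-40),4)"
```

```text
[-36.8, 28.7, -0.0, 7.4],[-32.8, 33.2, -0.0, 7.4],[-28.3, 37.1, -0.0, 7.4],[-23.3, 40.5, -0.0, 7.4],[-17.9, 43.1, -0.0, 7.4],[-12.2, 45.1, -0.0, 7.4],[-6.3, 46.2, -0.0, 7.4],[-0.2, 46.7, -0.0, 7.4],[5.8, 46.3, -0.0, 7.4],[11.7, 45.2, -0.0, 7.4],
[8.0, 45.4, -0.0, 0.0],[8.0, 45.4, -0.0, 0.0],[8.0, 45.4, -0.0, 0.0],[8.0, 45.4, -0.0, 0.0],
[8.1, 43.5, 10.0, 0.0],[8.1, 43.5, 10.0, 0.0],[8.1, 43.5, 10.0, 0.0],[8.1, 43.5, 10.0, 0.0],
```

```bash
python3 -m pendant '[[0.5,-37,28.5,0,7.4],[0.5,-33,33,0,7.4],[0.5,-28.5,37,0,7.4],[0.5,-23.5,40.5,0,7.4],[0.5,-18,43,0,7.4],[0.5,-12,45,0,7.4],[0.5,-6.5,46,0,7.4],[0.5,0,46.5,0,7.4],[0.5,6,46.5,0,7.4],[0.5,11.5,45,0,7.4]]' 25; python3 -m pendant '[[0.5,8,45.5,0,0],[0.5,8,45.5,0,0],[0.5,8,45.5,0,0],[0.5,8,45.5,0,0],[0.5,8,43.5,10,0],[0.5,8,43.5,10,0],[0.5,8,43.5,10,0],[0.5,8,43.5,10,0],[0.5,0,0,0,0]]'
```

```text
time: 2.1
tool_pos: [331.6, 158.3, 231.7]
tcp_rot: [-180.0, -0.1, 2.5]
ft_force: [1.9, 0.9, 0.5]
finger_gap: 42.6
time: 3.0
tool_pos: [411.6, -196.5, 189.3]
tcp_rot: [-180.0, 0.2, 2.5]
ft_force: [-0.7, 0.7, 0.3]
finger_gap: 42.3
```

```bash
python3 -m pendant '[[0.5,1.5,-4,30,0.4],[0.5,0,0,35,0],[0.5,0,0,35,0],[0.5,0,0,25,0],[0.5,0,0,20,0],[0.5,0,0,10,0],[0.5,0,0,10,0],[0.5,0,0,0,0]]'; python3 - <<'E'
from m import *
t,_=optics.snapshot("top"); s,_=optics.snapshot("scene"); print(r.sense()["tool_pos"])
a=crop(t,325,250,100,45,7); b=crop(s,290,235,140,60,5)
cv2.imwrite("pics/c2.png",np.vstack([a,b]))
E
```

```text
time: 3.8
tool_pos: [413.2, -188.1, 25.7]
tcp_rot: [-180.0, 0.0, 2.4]
ft_force: [0.0, -0.2, -0.5]
finger_gap: 42.6
[ 414.16367328 -188.70655205   27.11576016]
```

View pics/c2.png

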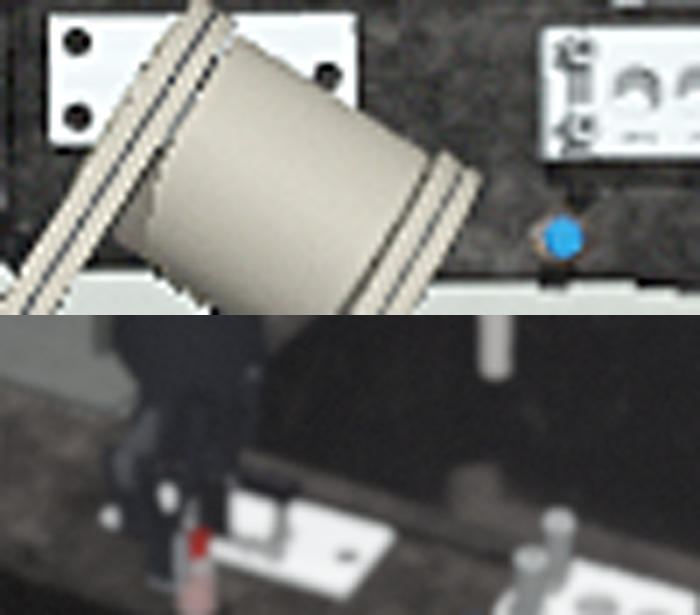

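```bash
python3 -m pendant '[[0.5,-0.5,4,2,0],[0.5,0,0,0,0],[0.5,0,0,0,0]]'; python3 - <<'E'
from m import *
t=[];
for i in range(6):
    s,_=optics.snapshot("scene"); t.append(r.sense()["tool_pos"])
print(np.round(t,1),np.mean(t,0))
E
```

```text
time: 4.2
tool_pos: [413.6, -192.9, 24.8]
tcp_rot: [180.0, -0.0, 2.4]
ft_force: [-0.5, 0.3, -0.2]
finger_gap: 42.7
[[ 413.5 -192.8   24.7]
 [ 413.4 -192.7   24.6]
 [ 413.3 -192.6   24.5]
 [ 413.3 -192.5   24.4]
 [ 413.3 -192.5   24.4]
 [ 413.3 -192.5   24.4]] [ 413.34524714 -192.59255855   24.48485144]
```

```bash
python3 -m pendant '[[0.5,0,0,1,0],[0.15,0,0,0,0],[0.15,0,0,0,0],[0.15,0,0,0,0],[0.15,0,0,0,0],[0.15,0,0,0,0],[0.15,0,0,0,0]]' 25;  python3 -m pendant '[[0.15,0,0,-10,0],[0.15,0,0,-25,0],[0.15,0,0,-25,0],[0.15,0,0,-10,0],[0.15,0,0,0,0],[0.15,0,0,0,0],[0.15,0,0,0,0]]'; python3 - <<'E'
from m import *
t,_=optics.snapshot("top"); s,_=optics.snapshot("scene"); q=r.sense(); p=q["tool_pos"];print(p,q["finger_gap"])
b,w=blob("scene",s,170,190,(413,-192),41+p[2]-23.4); print(b,w,onz("scene",b,41+p[2]-23.4))
cv2.imwrite("pics/c3.png",crop(s,300,220,80,60,6))
E
```

```text
time: 5.2
tool_pos: [413.2, -192.5, 23.3]
tcp_rot: [180.0, 0.0, 2.4]
ft_force: [0.1, -0.1, -0.1]
finger_gap: 18.9
time: 5.9
tool_pos: [412.4, -191.9, 91.9]
tcp_rot: [-179.9, 0.1, 2.4]
ft_force: [-0.3, -1.0, 0.0]
finger_gap: 18.3
[ 412.41396991 -191.99713044   91.9748085 ] 18.531400987939637
[332. 258.] 11 [[ 418.33023573 -200.55099861  109.5748085 ]]
```

View pics/c3.png

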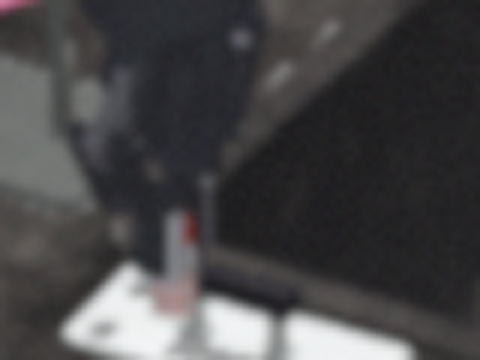

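```bash
python3 - <<'E'
from m import *
from rows import rows
print(r.sense()["tool_pos"])
c=np.array([484.3,-417.1]); M=R.from_euler("z",2.1,degrees=True).as_matrix()
L=np.array([[0,0,28],[0,30,28],[0,-60,60],[-18,60,60],[18,60,60]])@M.T+[*c,0]
print(proj("scene",L).round(1).tolist(),proj("top",L).round(1).tolist())
s=cv2.imread("pics/scene0.png")[255:325,380:460]; t=cv2.imread("pics/top0.png")[245:280,395:455]
for im,o,n,k in ((s,(380,255),"scene",8),(t,(395,245),"top",10)):
    g=cv2.resize(im,None,fx=k,fy=k,interpolation=cv2.INTER_CUBIC)
    for X in L:
        u=(proj(n,[X])[0]-o+.5)*k; cv2.drawMarker(g,tuple(np.round(u).astype(int).tolist()),(0,0,255),0,16,1)
    if n=="scene": A=g
    else: cv2.imwrite("pics/c4.png",np.vstack([A[:,:600] if A.shape[1]<600 else A[80:480,:600],g[:,:600][:200]]))
rows(2.4,(71.8,-225,18),6)
E
```

```text
[ 412.41396991 -191.99713044   91.9748085 ]
[[420.2, 296.3], [408.9, 292.9], [444.6, 292.6], [395.9, 283.1], [401.3, 275.7]] [[424.3, 262.5], [415.3, 262.6], [444.1, 261.6], [407.9, 267.5], [407.6, 256.5]]
[10.4, 38.0, -3.0, 0.0],[10.4, 38.0, -3.0, 0.0],[10.4, 38.0, -3.0, 0.0],[10.4, 38.0, -3.0, 0.0],[10.4, 38.0, -3.0, 0.0],[10.4, 38.0, -3.0, 0.0],
```

View pics/c4.png

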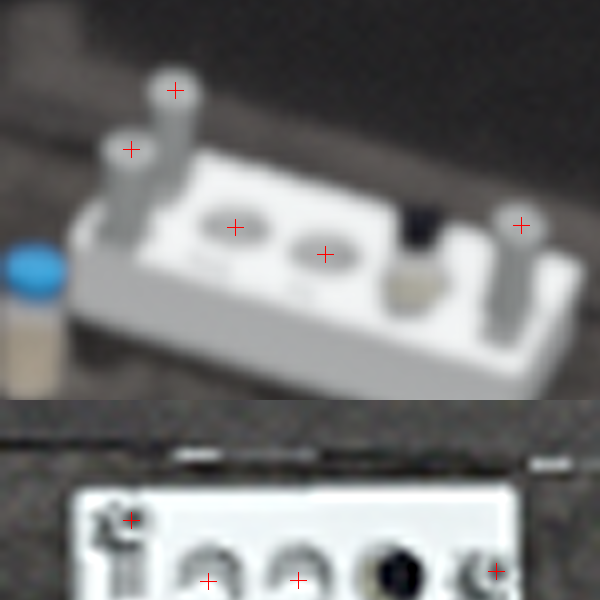

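```bash
python3 -m pendant '[[0.15,0,0,-18,0],[0.15,10.5,38,0,0],[0.15,10.5,38,0,0],[0.15,10.5,38,0,0],[0.15,10.5,38,0,0],[0.15,10.5,38,0,0],[0.15,10,38,0,0.3],[0.15,0,0,0,0],[0.15,0,0,0,0],[0.15,0,0,0,0]]'; python3 -m pendant '[[0.15,0,0,0,0],[0.15,0,0,0,0]]'
```

```text
time: 7.0
tool_pos: [484.7, -416.6, 110.4]
tcp_rot: [-179.9, 0.1, 2.1]
ft_force: [-0.6, 0.4, -0.8]
finger_gap: 18.1
time: 7.2
tool_pos: [485.3, -416.9, 111.7]
tcp_rot: [180.0, -0.0, 2.1]
ft_force: [0.2, -0.4, -0.1]
finger_gap: 18.6
```

```bash
python3 -m pendant '[[0.15,-0.8,0,20,0],[0.15,0,0,20,0],[0.15,0,0,14,0],[0.15,0,0,0,0],[0.15,0,0,0,0],[0.15,0,0,0,0],[0.15,0,0,0,0]]'; python3 - <<'E'
from m import *
s,_=optics.snapshot("scene"); p=r.sense()["tool_pos"]; print(p)
g=crop(s,380,255,75,50,8); z0=p[2]-23.4
for X in ([484.3,-417.1,z0],[484.3,-417.1,z0+36],[484.3,-417.1,28]):
    u=(proj("scene",[X])[0]-(380,255)+.5)*8; cv2.drawMarker(g,tuple(np.round(u).astype(int).tolist()),(0,255,0),0,12,1)
cv2.imwrite("pics/c5.png",g)
E
```

```text
time: 7.9
tool_pos: [485.1, -418.4, 58.7]
tcp_rot: [179.9, -0.1, 2.1]
ft_force: [0.6, -0.2, -0.9]
finger_gap: 18.3
[ 484.92742057 -418.35792696   58.52975936]
```

View pics/c5.png

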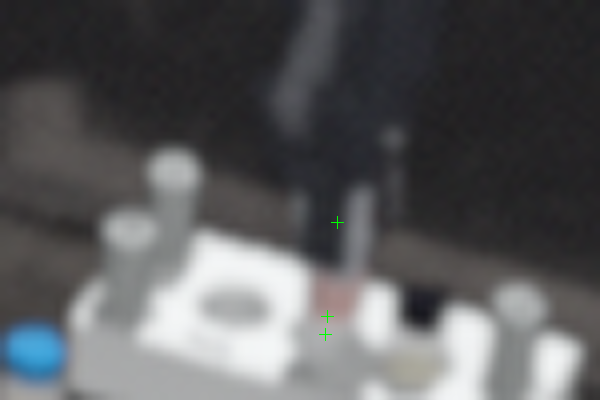

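```bash
python3 -m pendant '[[0.15,-0.4,-0.6,0,0],[0.15,0,0,0,0],[0.15,0,0,0,0],[0.15,0,0,0,0],[0.15,0,0,0,0]]'
```

```text
time: 8.45
tool_pos: [483.9, -417.2, 57.3]
tcp_rot: [180.0, 0.0, 2.1]
ft_force: [0.5, -0.2, -1.0]
finger_gap: 18.5
```

```bash
python3 -m pendant '[[0.15,0.2,0,4,0],[0.15,0,0,4,0],[0.15,0,0,3,0],[0.15,0,0,2,0],[0.15,0,0,0,0],[0.15,0,0,0,0],[0.15,0,0,0,0]]'
```

```text
time: 9.15
tool_pos: [484.3, -417.3, 44.5]
tcp_rot: [180.0, -0.0, 2.1]
ft_force: [0.2, 0.5, -0.3]
finger_gap: 18.7
```

```bash
python3 -m pendant '[[0.15,0,0,3,0],[0.15,0,0,3,0],[0.15,0,0,3,0],[0.15,0,0,2,0],[0.15,0,0,1,0],[0.15,0,0,0,0],[0.15,0,0,0,0],[0.15,0,0,0,0]]'
```

```text
time: 9.95
tool_pos: [484.2, -417.3, 32.5]
tcp_rot: [180.0, -0.0, 2.1]
ft_force: [-1.6, 0.4, -0.6]
finger_gap: 19.0
```

```bash
python3 -m pendant '[[0.15,0,0,0.7,0],[0.15,0,0,0,0],[0.45,0,0,0,0],[0.45,0,0,0,0],[0.45,0,0,0,0],[0.45,0,0,-5,0],[0.45,0,0,-25,0],[0.45,0,0,-35,0],[0.45,0,0,-15,0],[0.45,0,0,0,0]]'
python3 - <<'E'
from rows import rows
from bench import r
p=r.sense()["tool_pos"];print(p); rows(2.1,(411.8-p[0],-351.2-p[1],0),3)
E
```

```text
time: 10.95
tool_pos: [485.9, -418.9, 115.5]
tcp_rot: [179.7, -0.3, 2.1]
ft_force: [1.1, -0.6, 0.3]
finger_gap: 38.7
[ 485.92984773 -418.93526855  115.49752284]
[-23.9, -23.5, -0.0, 0.0],[-23.9, -23.5, -0.0, 0.0],[-23.9, -23.5, -0.0, 0.0],
```

```bash
python3 -m pendant '[[0.45,-23.2,-23,0,0],[0.45,-23.2,-23,0,0],[0.45,-23.2,-23,0,0],[0.45,0,0,20,0],[0.45,0,0,20,0],[0.45,0,0,10,0],[0.45,0,0,0,0],[0.45,0,0,0,0],[0.45,0,0,0,0],[0.45,0,0,0,0]]'
python3 - <<'E'
from m import *
s,_=optics.snapshot("scene"); t,_=optics.snapshot("top"); p=r.sense()["tool_pos"]; print(p)
b,w=blob("scene",s,95,115,(412,-350),41); print(b,w,onz("scene",b,42.5))
cv2.imwrite("pics/c6.png",crop(s,360,240,90,75,7))
E
```

```text
time: 11.95
tool_pos: [412.7, -351.4, 62.6]
tcp_rot: [179.9, -0.1, 2.1]
ft_force: [0.1, -0.3, 1.2]
finger_gap: 38.7
[ 412.52125376 -351.13185265   62.32366892]
[383.92467043 299.88794727] 1062 [[ 408.61368356 -352.45193214   42.5       ]]
```

View pics/c6.png

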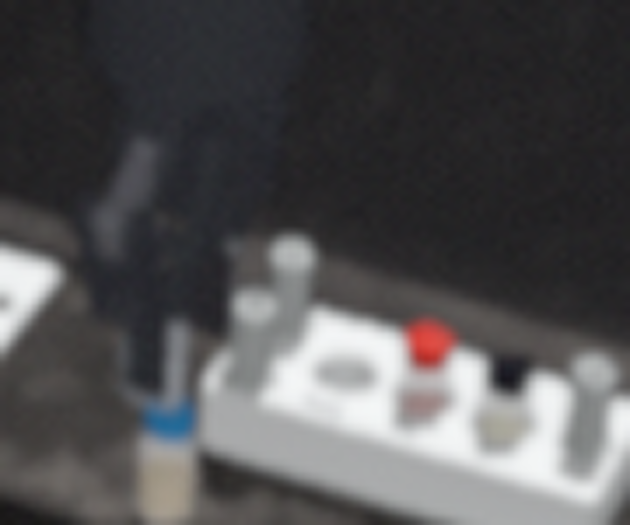

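```bash
python3 -m pendant '[[0.45,0,0,15,0],[0.45,0,0,14,0],[0.45,0,0,10,0],[0.45,0,0,0,0],[0.45,0,0,0,0],[0.45,0,0,0,0]]'
```

```text
time: 12.65
tool_pos: [412.3, -351.0, 22.9]
tcp_rot: [180.0, -0.0, 2.1]
ft_force: [0.2, -0.1, 0.2]
finger_gap: 38.7
```

```bash
python3 -m pendant '[[0.15,0,0,0,0],[0.15,0,0,0,0],[0.15,0,0,0,0],[0.15,0,0,0,0],[0.15,0,0,0,0],[0.15,0,0,0,0],[0.15,0,0,-10,0],[0.15,0,0,-25,0],[0.15,0,0,-30,0],[0.15,0,0,-25,0]]' 25;  python3 -m pendant '[[0.15,23,13,0,0],[0.15,23.5,13,0,0],[0.15,23,12.7,0,0],[0.15,0,0,0,0],[0.15,0,0,10,0],[0.15,0,0,15,0],[0.15,0,0,10,0],[0.15,0,0,0,0],[0.15,0,0,0,0],[0.15,0,0,0,0]]'
```

```text
time: 13.65
tool_pos: [412.0, -350.6, 114.1]
tcp_rot: [-180.0, 0.0, 2.1]
ft_force: [1.1, -0.8, 0.3]
finger_gap: 18.1
time: 14.65
tool_pos: [483.0, -387.1, 78.2]
tcp_rot: [180.0, -0.0, 2.1]
ft_force: [0.3, -0.7, 0.5]
finger_gap: 18.3
```

```bash
python3 -m pendant '[[0.15,0,0,0,0],[0.15,0,0,0,0]]'; python3 - <<'E'
from m import *
s,_=optics.snapshot("scene"); p=r.sense()["tool_pos"]; print(p)
g=crop(s,370,240,90,65,8); z0=p[2]-22.9
for X in ([*p[:2],z0],[*p[:2],z0+45],[483.2,-387.1,28]):
    u=(proj("scene",[X])[0]-(370,240)+.5)*8; cv2.drawMarker(g,tuple(np.round(u).astype(int).tolist()),(0,255,0),0,12,1)
cv2.imwrite("pics/c7.png",g)
E
```

```text
time: 14.85
tool_pos: [483.3, -387.2, 78.3]
tcp_rot: [180.0, -0.0, 2.1]
ft_force: [-0.2, 0.4, -0.2]
finger_gap: 18.2
[ 483.1725295  -387.13990977   78.15646671]
```

View pics/c7.png

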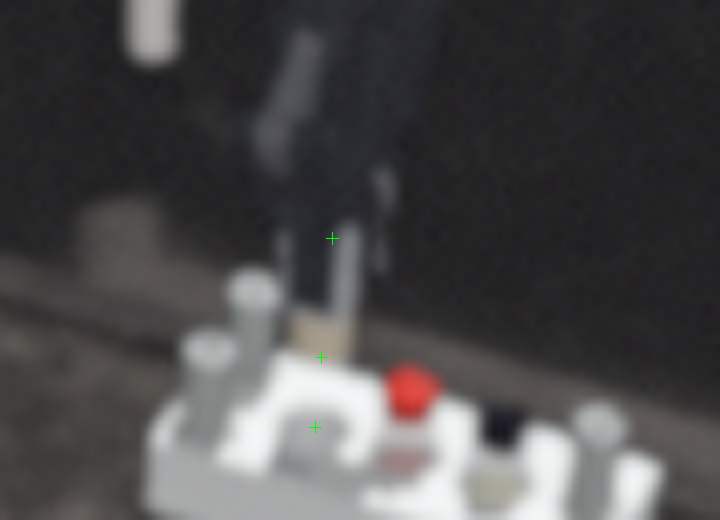

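```bash
python3 -m pendant '[[0.15,0,0,12,0],[0.15,0,0,8,0],[0.15,0,0,4,0],[0.15,0,0,4,0],[0.15,0,0,3,0],[0.15,0,0,2,0],[0.15,0,0,0,0],[0.15,0,0,0,0],[0.15,0,0,0,0]]'
```

```text
time: 15.8
tool_pos: [482.9, -386.8, 44.6]
tcp_rot: [-180.0, 0.0, 2.1]
ft_force: [-0.1, 0.2, -1.1]
finger_gap: 18.4
```

```bash
python3 -m pendant '[[0.15,0.2,0.2,4,0],[0.15,0,0,4,0],[0.15,0,0,3,0],[0.15,0,0,2,0],[0.15,0,0,0,0],[0.15,0,0,0,0],[0.15,0,0,0,0],[0.15,0,0,0,0]]'
```

```text
time: 16.6
tool_pos: [483.1, -387.0, 31.5]
tcp_rot: [-180.0, 0.0, 2.1]
ft_force: [-0.2, 0.6, -0.8]
finger_gap: 18.2
```

```bash
python3 -m pendant '[[0.45,0,0,0,0],[0.45,0,0,0,0],[0.45,0,0,0,0],[0.45,0,0,-5,0],[0.45,0,0,-25,0],[0.45,0,0,-35,0],[0.45,0,0,-15,0],[0.45,2,-41,0,0],[0.45,2,-41,0,0],[0.45,2,-41,0,0]]'; python3 -m pendant '[[0.45,2,-41,0,0],[0.45,2,-40.3,0,0],[0.45,0,0,20,0],[0.45,0,0,20,0],[0.45,0,0,0,0],[0.45,0,0,0,0],[0.45,0,0,0,0],[0.45,0,0,0,0]]'
python3 - <<'E'
from m import *
s,_=optics.snapshot("scene"); p=r.sense()["tool_pos"]; print(p)
cv2.imwrite("pics/c8.png",crop(s,300,230,160,90,5))
E
```

```text
time: 17.6
tool_pos: [484.5, -262.9, 111.7]
tcp_rot: [180.0, -0.0, 2.0]
ft_force: [0.8, 0.6, -0.3]
finger_gap: 38.4
time: 18.4
tool_pos: [486.5, -183.3, 72.8]
tcp_rot: [179.9, -0.1, 2.0]
ft_force: [1.1, 0.6, 0.4]
finger_gap: 38.5
[ 486.42038739 -183.19139389   72.71209996]
```

View pics/c8.png

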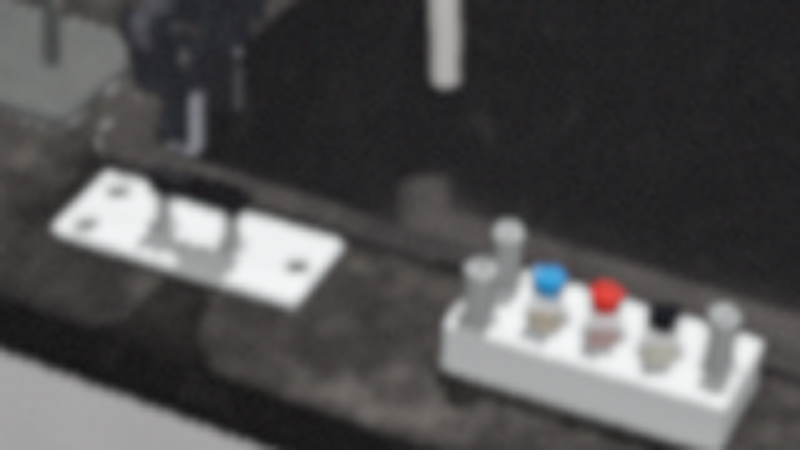

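```bash
python3 -m pendant '[[0.45,-0.5,-0.5,20,0],[0.45,0,0,20,0],[0.45,0,0,12,0],[0.45,0,0,5,0],[0.45,0,0,0,0],[0.45,0,0,0,0],[0.45,0,0,0,0],[0.45,0,0,0,0]]'; python3 -m pendant '[[0.05,0,0,0,0],[0.05,0,0,0,0],[0.05,0,0,0,0],[0.05,0,0,0,0],[0.05,0,0,0,0],[0.05,0,0,0,0],[0.05,0,0,0,0],[0.05,0,0,0,0]]' 80
```

```text
time: 19.25
tool_pos: [485.9, -182.4, 15.5]
tcp_rot: [180.0, -0.1, 2.1]
ft_force: [-0.2, -0.4, -0.3]
finger_gap: 38.7
time: 20.05
tool_pos: [485.6, -182.2, 15.1]
tcp_rot: [180.0, -0.0, 2.1]
ft_force: [-0.8, 0.7, 5.6]
finger_gap: 12.6
```

```bash
python3 -m pendant '[[0.05,0,0,-10,0],[0.05,0,0,-20,0],[0.05,0,0,-30,0],[0.05,0,0,-30,0],[0.05,0,0,-10,0],[0.05,0,0,0,0],[0.05,0,0,0,0],[0.05,0,0,0,0]]'; python3 - <<'E'
from m import *
t,_=optics.snapshot("top"); s,_=optics.snapshot("scene"); q=r.sense(); print(q["tool_pos"],q["tcp_rot"],q["ft_force"],q["wrist_torque"],q["finger_gap"])
cv2.imwrite("pics/c9.png",np.hstack([crop(s,290,190,80,110,5),crop(t,320,230,75,110,5)]))
E
```

```text
time: 20.85
tool_pos: [483.9, -181.4, 112.4]
tcp_rot: [-179.9, 0.2, 2.1]
ft_force: [0.3, -0.7, -2.6]
finger_gap: 12.7
[ 484.07331748 -181.5081587   112.72555352] [-1.79915467e+02  1.60757066e-01  2.07313371e+00] [-0.44665604 -0.66200041 -3.84337737] [-0.01111657 -0.00567618 -0.02455737] 12.74652848019026
```

View pics/c9.png

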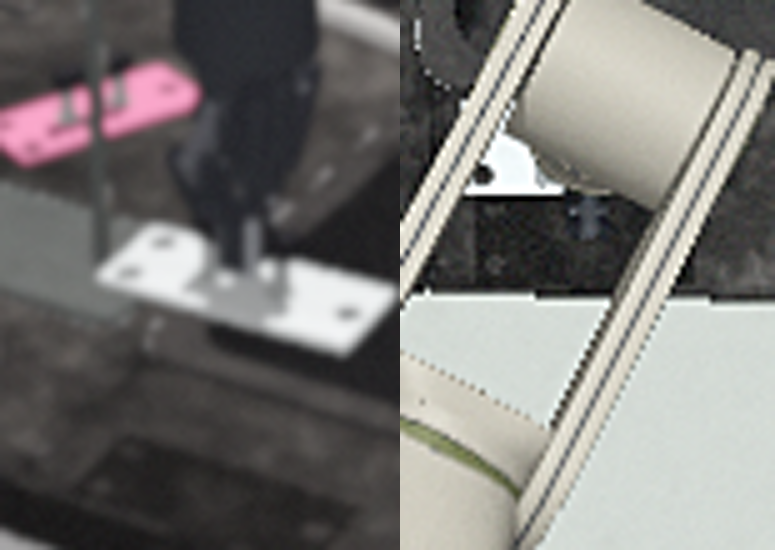

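```bash
python3 -m pendant '[[0.05,-1,20,0,0],[0.05,-1.4,34,0,0],[0.05,-1.4,34,0,0],[0.05,-1.4,34,0,0],[0.05,-1.4,34,0,0],[0.05,-1.4,34,0,0],[0.05,-1.2,30,0,0],[0.05,-1,14.5,0,0],[0.05,0,0,0,0],[0.05,0,0,0,0]]'; python3 -m pendant '[[0.05,0,0,0,0],[0.05,0,0,10,0],[0.05,0,0,4,0],[0.05,0,0,0,0],[0.05,0,0,0,0],[0.05,0,0,0,0],[0.05,0,0,0,0],[0.05,0,0,0,0]]'
python3 - <<'E'
from m import *
s,_=optics.snapshot("scene"); q=r.sense();p=q["tool_pos"]; print(p,q["tcp_rot"])
zb=p[2]-15.1; M=R.from_euler("z",2.1,degrees=True).as_matrix()
L=np.array([[0,-60,5],[-18,60,5],[18,60,5]])@M.T+[484.3,-417.1,zb]
C=np.array([[30,73,5],[30,-73,5],[-30,-73,5],[-30,73,5]])@M.T+[484.3,-417.1,zb]
k=8;o=(370,230); g=crop(s,*o,95,72,k); f=lambda X:np.round((proj("scene",X)-o+.5)*k).astype(np.int32)
for u in f(L): cv2.drawMarker(g,tuple(u.tolist()),(0,0,255),0,14,1)
cv2.polylines(g,[f(C)],True,(0,255,0),1)
cv2.imwrite("pics/c10.png",g)
E
```

```text
time: 21.95
tool_pos: [483.2, -415.8, 113.6]
tcp_rot: [-179.9, 0.1, 2.1]
ft_force: [-0.0, -0.0, -2.7]
finger_gap: 12.7
time: 22.75
tool_pos: [483.6, -417.0, 100.9]
tcp_rot: [180.0, -0.0, 2.1]
ft_force: [-0.3, 0.6, -1.9]
finger_gap: 12.4
[ 483.6024813  -416.91925133  100.84871   ] [ 1.79983592e+02 -1.58888737e-02  2.07119127e+00]
```

View pics/c10.png

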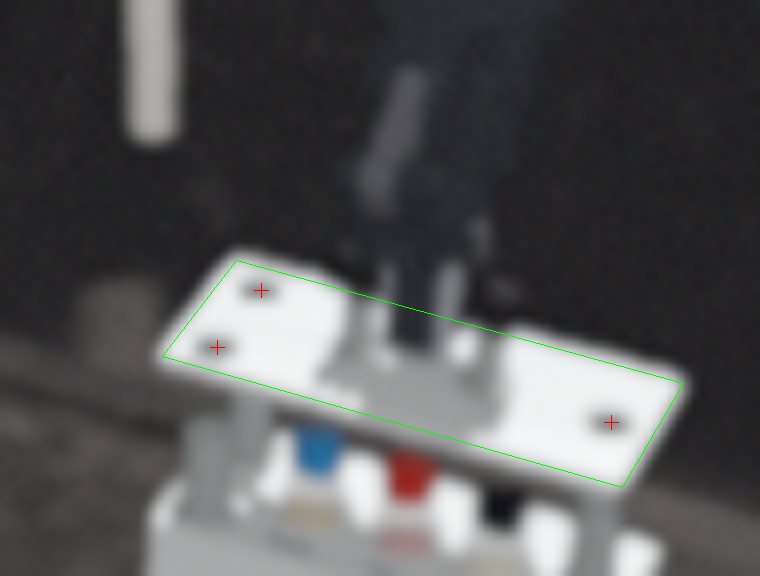

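```bash
python3 -m pendant '[[0.05,0.5,0,6,0],[0.05,0,0,5,0],[0.05,0,0,4,0],[0.05,0,0,0,0],[0.05,0,0,0,0],[0.05,0,0,0,0],[0.05,0,0,0,0],[0.05,0,0,0,0],[0.05,0,0,0,0],[0.05,0,0,0,0]]'; python3 -m pendant '[[0.05,0,0,0,0],[0.05,0,0,0,0],[0.05,0,0,0,0],[0.05,0,0,0,0],[0.05,0,0,0,0]]'
python3 - <<'E'
from m import *
s,_=optics.snapshot("scene"); q=r.sense();p=q["tool_pos"]; print(p,q["tcp_rot"],q["ft_force"],q["qd"].round(2))
zb=p[2]-15.1; M=R.from_euler("z",2.1,degrees=True).as_matrix()
L=np.array([[0,-60,2.5],[-18,60,2.5],[18,60,2.5]])@M.T+[484.3,-417.1,zb]
k=8;o=(370,230); g=crop(s,*o,95,72,k); f=lambda X:np.round((proj("scene",X)-o+.5)*k).astype(np.int32)
for u in f(L): cv2.drawMarker(g,tuple(u.tolist()),(0,0,255),0,14,1)
cv2.imwrite("pics/c11.png",g)
E
```

```text
time: 23.8
tool_pos: [484.0, -416.8, 85.7]
tcp_rot: [180.0, -0.0, 2.1]
ft_force: [0.3, -0.4, -2.9]
finger_gap: 12.5
time: 24.3
tool_pos: [484.0, -416.8, 85.6]
tcp_rot: [180.0, -0.0, 2.1]
ft_force: [-0.2, 1.5, -3.6]
finger_gap: 12.6
[ 484.0157999  -416.73302683   85.60395027] [-1.79999194e+02 -1.45870543e-03  2.07650042e+00] [ 0.38846317 -0.80666356 -2.46694984] [ 0.06 -0.01 -0.02  0.02  0.03  0.09]
```

```bash
python3 -c "
from bench import hand_in; print(hand_in())"
```

```text
the job is handed in; nothing more can be done
None
```

I handed the job in at about 24 s of the 70 s allowed, with all three wells filled and the plate still held over the posts. `hand_in()` gives no verdict.

**Vials:** the red-capped vial went into well 2 and was released first, then the blue-capped vial into well 3. A picture taken after I let go of both showed all three vials upright in their wells, with nothing else visibly disturbed.

**Cover plate:** I gripped it by the bar at 80 N. It already lay with its single-hole end towards the single post and at the same angle as the carrier (both about 2.1°), so it needed no turning.

**Last checks:**
- **Height:** the plate's underside is at about 70.5 mm, roughly 10 mm above the posts.
- **Position:** the tool is within about 0.5 mm of the target, with tilt near 0° and yaw 2.1°.
- **Alignment:** in the last picture I could view, about 15 mm higher, the holes were within about 1 mm of where I expected them.
- **Contact:** the wrist force was only about the plate's weight (2.5 to 3.6 N downward), so nothing suggests it is touching the carrier. The joints were still.

**Not checked:** the picture of the final pose could not be viewed because I had reached the 12-picture limit. The final alignment therefore rests on the tool reading and that earlier picture. The carrier and plate outlines measured 1–3 mm oversize, which I put down to image blur. The carrier position I got from them matched the posts and wells in the scene view to within about a millimetre.

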